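Lay two honing stones fine side up against the board's rail

ROBOT

A 6-joint arm with a two-finger parallel gripper is mounted at the origin on the work surface. World frame = base frame: x ahead of the robot, y to its left, z up, the work surface at z = 0. Lengths are in m, angles in rad, forces in N, time in s.
With the tool pointing down it reaches from about 0.3 to 0.775 m from the base axis. Payload 14.6 kg.
Tool frame: the origin (TCP) lies on the front face of the gripper's body, between the roots of the fingers; the fingertips stand 97 mm ahead of it and the grasp point (between the pads) lies 78 mm ahead of it; z points along the fingers, y is the line along which they close (so a half turn about z gives the same grasp; the last joint's range is limited). The gripper opens to 94 mm and grips with 3 to 60 N. Pads are 16 mm wide; open, the fingers measure 119 mm over their backs; the gripper's body (75 mm by 177 mm) begins 78 mm behind the grasp point.
Start: joints at [-1.299, 0.3, 1.521, -0, 1.321, -0.067], TCP at [0.183, -0.519, 0.303] pointing down, gripper open.
Joint ranges: [-3.03, 3.03], [-0.79, 2.21], [0.23, 2.52], [-1.04, 4.18], [0, 3.07], [-2.55, 2.55]. Speed limits (rad/s): [2.22, 2.22, 2.57, 3.14, 3.14, 3.14].

INTERFACE

Orientations are given as a 3x3 rotation matrix whose columns are the frame's x, y, z axes.
In Python, from workcell import ctrl, viewer, models gives the robot as it stands.
- The arm moves only by the tool carry_out, never from a script. Its argument "targets" is a list of rows, each a list of 2 entries, a list of its own where there are three numbers: the shift along the world's x, y, z scaled (see below), then the turn, a rotation vector about the world's x, y, z scaled (see below). In form: [[[x, y, z], [rx, ry, rz]], ...]. A call has 1 to 10 rows; each row shifts and turns the commanded pose from where the row before left it; what a row does not reach is not made up. The controller multiplies each number of a shift by 0.02 m and each number of a turn by 360 degrees. A row lasts 1/12 s, in which the tool goes at most 41.7 mm and 7.16 degrees, less where a joint would pass 70% of its speed; a pose out of reach is approached as far as the arm can. A call with a number of a shift or a turn outside -1 to 1 is refused whole. A call with a gripper value outside its range is refused whole. "claw" is the opening, from 0 (shut) to 1 (fully open), set as the call begins (left out, the last holds). The fingers move at their own pace and stop on an object; "squeeze" is the grip in N (left out, the last holds). Time passes only in rows, so rows that do not move let the fingers close. It gives the time, the measured TCP pose, the force, the opening and the grip force at its end, in the units of the state.
- ctrl.get_obs(): the state, without advancing time (a new reading comes with each control period).
- viewer.snapshot(name): name is "scene" or "side" or "wrist"; returns the picture (384x512x3 uint8, blue, green, red); there is no depth.
- viewer.get_calibration(name): a dict with "fx", "fy", "cx", "cy" (pixels), "world_from_camera" (4x4, takes a point from camera to world coordinates); the wrist camera has in their place "hand_eye" (4x4, takes a point from camera to tool coordinates, whose origin is the TCP and whose axes are the flange's). Camera axes: x right, y up, looking along -z (the intrinsics and any distortion apply to the point x, -y, -z); pixel columns grow to the right and rows downward; lengths in m; the calibration is good to about 2 mm. A picture is of the moment at which its call begins: read the wrist's pose just before it. get_calibration takes no time and is no camera call.
- ctrl.close_job(): hands the job in; it is judged then, once.
Trained networks look in the newest picture that a camera, given by its name, has taken for a name from the list of things; names that differ only in an ending like _2 or _b are one class to them, and where a whole thing is asked for, a point or a joint stands for the part that bears it (a point fixed in the world has none). Each returns a list of dicts, best first, with "confidence" (0 to 1); they miss things now and then, are a little off and sometimes report something else, mostly with a low value. They report only what shows in the picture. A call takes as long as a camera call. They do not tell look-alikes from the thing itself.
- models.spot_in(camera, name): "rect" ([left, top, right, bottom] in pixels, round what is visible of it).
- models.masks_of(camera, name): "pixels" (384x512 bool, what is visible of it) and "rect" ([left, top, right, bottom] in pixels, round what is visible of it).
The state is a dict: "clock": time; "q": joint angles; "qvel": joint speeds; "joint_torque": joint torques, N m; "tcp_pos": TCP position; "tcp_rot": TCP orientation; "force": force on the tool from outside, world axes, zero at the start; "torque": the same for the moment, N m; "grip_width": finger opening in m; "finger_force": force on a finger pad.
Only numpy, scipy, OpenCV 4.12 (cv2) and the standard library are available. Lean on these libraries where they do the work, as an engineer would, in place of code of your own. Each camera call takes 0.05 s, during which the arm holds its last target. There are 200 camera calls.

TASK

Get the honing board ready: push over each of the two sharpening stones standing on edge so that it lies flat with its red side up, and push each one back until its long side is flush against the metal rail at the back of the board. Only push with the fingers: do not pick the stones up, and leave the small bottle between them and everything else lying around where it is.

Things in the scene. Friction and masses are not known exactly. Their poses are not given: they have to be found in the camera images.
- board: Pale wooden board fixed on the bench, 12 mm thick, 580 mm wide (y), 265 mm deep (x from -145 to +120 mm). Origin on its underside; x points away from the robot to the rail, z up. Aluminium rail along y at the far edge: near face at x = +100 mm, 15 mm thick, top 26 mm above the bench. A red-up stone flush against it has its centre at board x = +70 mm, 24.5 mm above the bench.
- stone_1: Two-layer sharpening stone, 180 x 60 x 25 mm, 0.4 to 0.8 kg: one 180 x 60 face is red (fine), the other dark grey. Origin at its centre; own x points out of the red face, y along the 180 mm, z along the 60 mm. Starts on a long narrow edge (60 mm high) on the board, roughly parallel to the rail. One stone's red face looks away from the rail, the other's towards it; either may be left.
- stone_2: Same stone as stone_1, same axes. Pushed level near its top, a stone tips over its far lower edge, goes past balance at about 23 degrees and falls flat; the face pushed on ends on top. Lying, it is 25 mm high. A few N tip it, up to 10 N slide it. The two stand about 140 mm left and right of the board's middle, at board x -30 to 0 mm.
- oil_phial: Small amber glass phial with black cap, 30 mm diameter, 70 mm tall, standing on the board between the stones, near the rail (about board x = 65 mm, y = 0). Origin at the centre of its underside. Leave it alone.
- oil_bottle: Blue bottle, 60 mm diameter, 150 mm tall, standing on the bench left of the board. Origin at the centre of its underside. Leave it alone.
- grit_jar: Clear jar with yellow lid, 64 mm diameter, 70 mm tall, on the bench right of the board. Origin at the centre of its underside. Leave it alone.
- green_bar: Green bar of polishing compound, 45 x 110 x 35 mm (x, y, z), on the bench behind the rail. Origin at the centre of its underside. Leave it alone.
- white_bar: White bar of polishing compound, 45 x 100 x 35 mm (x, y, z), on the bench behind the rail. Origin at the centre of its underside. Leave it alone.
- felt_wheel: Red felt polishing wheel lying flat, 90 mm diameter, 25 mm high, on the bench right of the board. Origin at the centre of its underside. Leave it alone.
- knife: Finished knife with brown wooden handle lying on the bench behind the rail, 212 mm long, 18 mm high. Origin on its underside at the joint of handle and blade; the blade points along +y. Leave it alone.
Not all that is in view belongs to the job. Leave any pink look-alike of the stone_1 alone. Leave any green look-alike of the stone_2 alone.

How it is judged:
By the outcome, as a careful person would: the job done as asked, in the order asked, and still so for the second after the job is handed in, with the robot touching nothing.
It also fails if it takes over 64 s, if anything falls off the work surface, if the arm or the gripper's body presses on something with over 40 N, if the wrist force passes 120 N, or if a joint passes its speed limit or range.

## Working session

There is one attempt and no reset: what is moved stays moved. The work goes in short steps, Python scripts to look and compute and a tool call to move; the robot and the scene stay as the last step left them, time stands still between calls to the robot, and variables do not carry over. Pictures are saved under pics/ and viewed, at most 10 in all, crops included, and the job is handed in when it is done.

Besides the shell and the picture viewer there is one more tool, called after "Request:" as name(argument=value, ...) on one line, values as JSON. carry_out: Moves the arm, as the interface text tells. Shifts and turns lie within -1 to 1; 1 stands for 0.02 m of shift or 360 degrees of turn. Its arguments: {"type":"object","properties":{"targets":{"type":"array","items":{"type":"array"}},"claw":{"type":"number"},"squeeze":{"type":"number"}},"required":["targets"]}

```bash
mkdir -p pics; python3 - <<'E'
from workcell import ctrl, viewer, models
import cv2, numpy as np
a=viewer.snapshot("scene"); cv2.imwrite("pics/s0.png",a)
b=viewer.snapshot("side"); cv2.imwrite("pics/d0.png",b)
for c in("scene","side"):
  k=viewer.get_calibration(c); print(c,k)
  for n in("stone_1","board","oil_phial"):
    print(n,[(r["confidence"],r["rect"]) for r in models.spot_in(c,n)])
o=ctrl.get_obs();print(o["clock"],o["tcp_pos"],o["tcp_rot"],o["grip_width"])
E
```

```text
scene {'fx': 496.79492154420444, 'fy': 496.79492154420444, 'cx': 250.45835509460846, 'cy': 198.56940487040228, 'world_from_camera': array([[-0.77844774, -0.46699326,  0.41944774,  1.09857425],
       [ 0.62770758, -0.57751887,  0.52197237,  0.67959156],
       [-0.0015186 ,  0.66961874,  0.74270347,  1.09946313],
       [ 0.        ,  0.        ,  0.        ,  1.        ]])}
stone_1 [(0.97, [207.7, 163.0, 236.5, 218.5]), (0.7, [261.7, 228.6, 305.3, 296.8]), (0.66, [381.3, 217.4, 398.5, 284.5]), (0.66, [267.6, 96.5, 279.9, 144.1]), (0.55, [194.6, 91.8, 248.9, 112.2])]
board [(0.41, [218.8, 226.4, 231.5, 245.3])]
oil_phial [(0.49, [221.3, 227.2, 231.1, 246.1]), (0.24, [164.1, 150.0, 346.8, 335.8])]
side {'fx': 351.8940628301264, 'fy': 351.8940628301264, 'cx': 256.3011700330836, 'cy': 185.384959475322, 'world_from_camera': array([[-0.96419475,  0.1888637 , -0.18616926,  0.29760573],
       [-0.26483926, -0.64938864,  0.71284961,  0.70181637],
       [ 0.01373521,  0.73663077,  0.67615564,  0.76587928],
       [ 0.        ,  0.        ,  0.        ,  1.        ]])}
stone_1 [(0.9, [318.1, 108.0, 355.6, 146.3]), (0.78, [250.0, 281.2, 322.2, 333.7]), (0.69, [332.7, 153.0, 354.9, 173.4]), (0.55, [228.6, 147.9, 266.8, 192.6])]
board [(0.86, [133.9, 140.0, 304.5, 300.4])]
oil_phial [(0.59, [203.9, 178.9, 212.7, 199.8])]
0.4 [ 0.18280174 -0.51871108  0.30256524] [[ 9.43139722e-01  3.32396544e-01 -3.63275874e-05]
 [ 3.32396546e-01 -9.43139712e-01  1.42794846e-04]
 [ 1.32025230e-05 -1.46750656e-04 -9.99999989e-01]] 0.09373433730513382
```

```bash
python3 -c "
import cv2,numpy as np
a=cv2.imread('pics/s0.png');b=cv2.imread('pics/d0.png')
cv2.imwrite('pics/v0.png',cv2.resize(np.vstack([a,b]),(400,600)))"
```

```text
(no output)
```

View pics/s0.png

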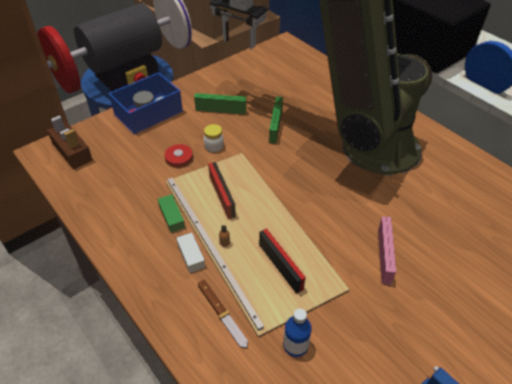

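View pics/d0.png

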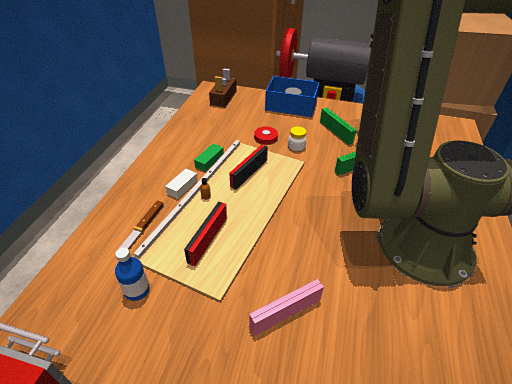

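The scene picture shows the left stone (282,260), with its dark face to the rail and red towards the robot. The right stone (222,190) has red towards the rail. The phial is at (224,236). Candidates for a stone (scene pixels): red/black bars at (282,260) and (222,190), pink bar (388,250), green bars (275,120) and (220,103), green compound (171,212). I choose the two red/black ones on the board and check them in close crops.

```bash
python3 -c "
import cv2
a=cv2.imread('pics/s0.png')[145:335,160:360];b=cv2.imread('pics/d0.png')[135:305,130:310]
cv2.imwrite('pics/s1.png',cv2.resize(a,None,fx=3,fy=3,interpolation=2));cv2.imwrite('pics/d1.png',cv2.resize(b,None,fx=3,fy=3,interpolation=2))"
```

```text
(no output)
```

View pics/s1.png

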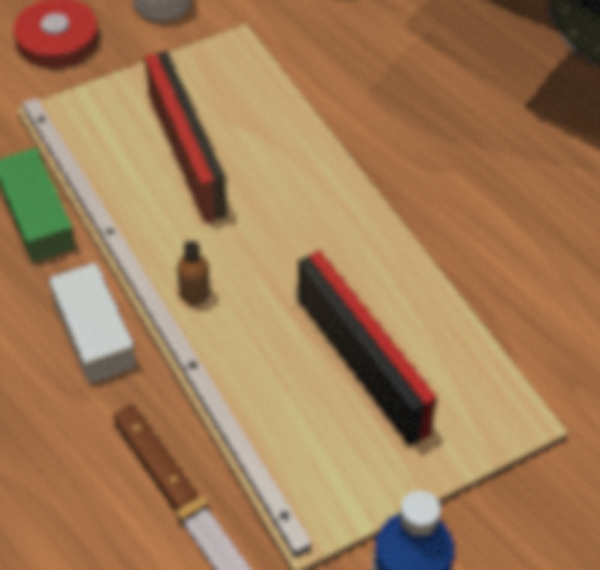

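View pics/d1.png

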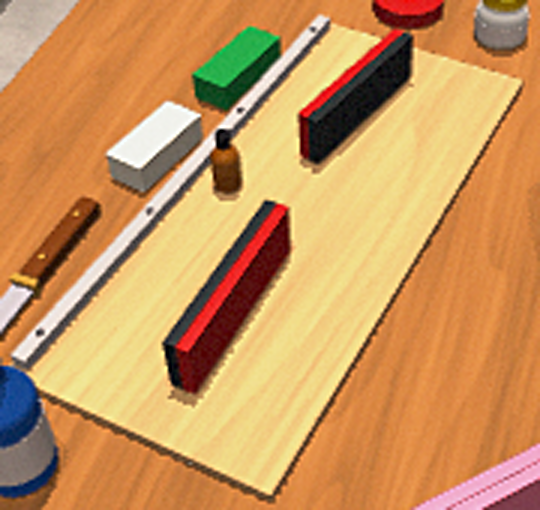

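```bash
cat > fit.py <<'E'
from workcell import viewer
import numpy as np
from scipy.optimize import least_squares
K={c:viewer.get_calibration(c) for c in("scene","side")}
def proj(c,P):
    k=K[c];T=np.linalg.inv(k["world_from_camera"]);p=T[:3,:3]@P+T[:3,3]
    return np.array([k["cx"]+k["fx"]*p[0]/-p[2],k["cy"]-k["fy"]*p[1]/-p[2]])
def w(s,p):
    c,n=np.cos(s[2]),np.sin(s[2]);return np.array([s[0]+c*p[0]-n*p[1],s[1]+n*p[0]+c*p[1],p[2]])
def fit(pts,s0):
    f=lambda s:np.concatenate([proj(c,w(s,np.array(p)/1e3))-u for c,p,u in pts])
    r=least_squares(f,s0,loss="soft_l1");return r.x,np.abs(r.fun).max()
E
cat > m.py <<'E'
from fit import *
off={"scene":(160,145),"side":(130,135)}
def mk(L):return [(c,p,np.array(u)/3+off[c]) for c,p,u in L]
S,D="scene","side"
# board and stones: local x towards the rail, y left
B=mk([(S,(-145,-290,12),(248,26)),(S,(-145,290,12),(567,434)),(S,(120,290,12),(298,568)),(D,(-145,290,12),(272,493)),(D,(-145,-290,12),(521,84))])
h,l=12.5,90
L=mk([(S,(h,-l,72),(300,261)),(S,(-h,-l,72),(318,253)),(S,(-h,l,72),(433,400)),(S,(h,l,72),(413,411)),(S,(h,l,12),(413,441)),
 (D,(h,-l,72),(268,202)),(D,(-h,-l,72),(290,207)),(D,(h,l,72),(164,343)),(D,(-h,l,72),(178,350)),(D,(-h,l,12),(184,390))])
R=mk([(S,(h,-l,72),(147,58)),(S,(-h,-l,72),(165,53)),(S,(-h,l,72),(224,178)),(S,(h,l,72),(205,188)),(S,(h,l,12),(209,218)),
 (D,(h,l,72),(301,110)),(D,(-h,l,72),(313,123)),(D,(h,-l,72),(395,33)),(D,(-h,-l,72),(411,42)),(D,(-h,l,12),(315,162))])
b,e=fit(B,[.5,0,0]);print("board",b.round(4),np.degrees(b[2]),e)
for n,X in(("L",L),("R",R)):
    s,e=fit(X,[.5,0,0]);d=s[:2]-b[:2];c,k=np.cos(b[2]),np.sin(b[2])
    print(n,s.round(4),np.degrees(s[2]),e,"in board",(c*d[0]+k*d[1]).round(4),(-k*d[0]+c*d[1]).round(4))
E
python3 m.py
```

```text
board [ 0.5728  0.0018 -0.1775] -10.172455911955645 1.8734672615073293
L [ 0.5748  0.1535 -0.1645] -9.42795798491726 3.3018755925398295 in board -0.0249 0.1497
R [ 0.5445 -0.1399 -0.3281] -18.798774607525985 2.8061713550001173 in board -0.0029 -0.1445
```

Request:
carry_out(targets=[[[1, 0.9, 0], [0, 0, -0.0053]], [[1, 0.9, 0], [0, 0, -0.0053]], [[1, 0.9, 0], [0, 0, -0.0053]], [[1, 0.9, 0], [0, 0, -0.0053]], [[1, 0.9, 0], [0, 0, -0.0053]], [[1, 0.9, 0], [0, 0, -0.0053]], [[1, 0.9, 0], [0, 0, -0.0053]], [[1, 0.9, 0], [0, 0, -0.0053]], [[1, 0.9, 0], [0, 0, -0.0053]], [[1, 0.9, 0], [0, 0, -0.0053]]], claw=1)

```text
clock: 1.23
tcp_pos: [0.3836, -0.3377, 0.3028]
tcp_rot: [[1.0, 0.004, 0.0], [0.004, -1.0, -0.0], [0.0, 0.0, -1.0]]
force: [0.6, 0.9, 0.1]
grip_width: 0.0939
finger_force: 0.0
```

Request:
carry_out(targets=[[[1, 0.9, 0], [0, 0, -0.0053]], [[1, 0.9, 0], [0, 0, -0.0053]], [[1, 0.9, 0], [0, 0, -0.0053]], [[1, 0.9, 0], [0, 0, -0.0053]], [[1, 0.9, 0], [0, 0, -0.0053]], [[1, 0.9, 0], [0, 0, -0.0053]], [[1, 0.9, 0], [0, 0, -0.0053]], [[1, 0.9, 0], [0, 0, -0.0053]], [[1, 0.9, 0], [0, 0, -0.0053]], [[1, 0.9, 0], [0, 0, -0.0053]]])

```text
clock: 2.07
tcp_pos: [0.5837, -0.1577, 0.3026]
tcp_rot: [[0.946, -0.323, -0.0], [-0.323, -0.946, -0.0], [-0.0, 0.0, -1.0]]
force: [-0.7, -1.1, -0.1]
grip_width: 0.0941
finger_force: 0.0
```

```bash
python3 - <<'E'
from workcell import ctrl, viewer, models
import cv2, numpy as np
o=ctrl.get_obs();a=viewer.snapshot("wrist"); cv2.imwrite("pics/w0.png",a)
print(o["clock"],o["tcp_pos"],o["tcp_rot"],o["q"],o["force"]);print(viewer.get_calibration("wrist"))
E
cat > /dev/null
```

```text
2.0667 [ 0.58366135 -0.1576518   0.30261748] [[ 9.46432087e-01 -3.22902933e-01 -2.94317360e-05]
 [-3.22902933e-01 -9.46432087e-01 -1.05662083e-05]
 [-2.44432797e-05  1.95037924e-05 -1.00000000e+00]] [-3.24382367e-01  4.22517232e-01  1.35538146e+00 -1.98191592e-05
  1.36371849e+00  1.57521316e+00] [-0.70434563 -1.10955415 -0.14812422]
{'fx': 306.5728000484412, 'fy': 306.5728000484412, 'cx': 261.98047884089584, 'cy': 191.9454647099317, 'hand_eye': array([[ 1.79812595e-04,  9.71624135e-01,  2.36530143e-01,
         6.90949164e-02],
       [ 9.99999913e-01, -8.56639745e-05, -4.08317488e-04,
         6.35126335e-04],
       [-3.76469014e-04,  2.36530196e-01, -9.71624065e-01,
        -8.26126214e-02],
       [ 0.00000000e+00,  0.00000000e+00,  0.00000000e+00,
         1.00000000e+00]])}
```

View pics/w0.png

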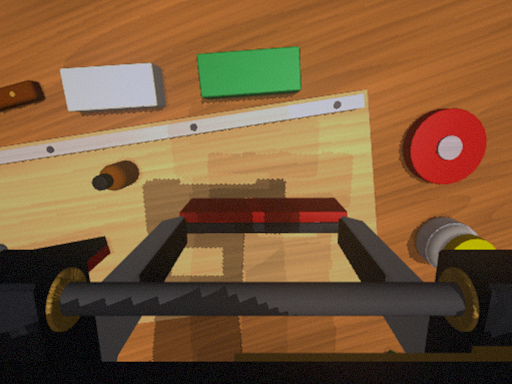

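```bash
cat > wr.py <<'E'
import numpy as np
from workcell import ctrl, viewer
o=ctrl.get_obs();k=viewer.get_calibration("wrist")
T=np.eye(4);T[:3,:3]=o["tcp_rot"];T[:3,3]=o["tcp_pos"];T=T@k["hand_eye"]
def ray(u,v,z):
    d=T[:3,:3]@np.array([(u-k["cx"])/k["fx"],-(v-k["cy"])/k["fy"],-1]);return (T[:3,3]+d*(z-T[2,3])/d[2]).round(4)
E
python3 - <<'E'
import cv2,numpy as np
from wr import *
for u,v,z in((181,212,.072),(347,212,.072),(184,232,.072),(347,232,.072),(190,198,.012),(338,198,.012),(0,163,.026),(368,106,.026),(0,150,.026),(366,91,.026)):print(u,v,z,ray(u,v,z))
a=cv2.imread("pics/w0.png");print(a[190:240:2,262].tolist())
E
```

```text
181 212 0.072 [ 0.5862 -0.064   0.072 ]
347 212 0.072 [ 0.529  -0.2317  0.072 ]
184 232 0.072 [ 0.5641 -0.0584  0.072 ]
347 232 0.072 [ 0.507  -0.2258  0.072 ]
190 198 0.012 [ 0.5872 -0.06    0.012 ]
338 198 0.012 [ 0.527  -0.2362  0.012 ]
0 163 0.026 [0.7015 0.1315 0.026 ]
368 106 0.026 [ 0.6244 -0.2947  0.026 ]
0 150 0.026 [0.7149 0.1237 0.026 ]
366 91 0.026 [ 0.6408 -0.2966  0.026 ]
[[48, 75, 101], [46, 79, 102], [47, 79, 107], [48, 75, 101], [9, 34, 72], [12, 18, 66], [9, 27, 67], [23, 30, 71], [13, 20, 64], [20, 29, 70], [5, 20, 65], [32, 39, 143], [21, 29, 151], [21, 27, 149], [28, 34, 150], [25, 32, 149], [18, 28, 100], [42, 46, 51], [30, 34, 44], [42, 45, 54], [43, 48, 55], [15, 18, 26], [96, 156, 196], [96, 155, 195], [79, 132, 179]]
```

The wrist view shows the right stone between the fingers' lines, red face towards the rail (182–347, row 212). This agrees with the fit. I descend on the rail side.

Request:
carry_out(targets=[[[0.24, -0.08, -0.9], [0, 0, 0]], [[0.24, -0.08, -0.9], [0, 0, 0]], [[0, 0, -0.9], [0, 0, 0]], [[0, 0, -0.9], [0, 0, 0]], [[0, 0, -0.9], [0, 0, 0]], [[0, 0, -0.9], [0, 0, 0]], [[0, 0, -0.9], [0, 0, 0]], [[0, 0, -0.9], [0, 0, 0]], [[0, 0, -0.15], [0, 0, 0]], [[0, 0, 0], [0, 0, 0]]])

```text
clock: 2.95
tcp_pos: [0.5921, -0.1618, 0.1548]
tcp_rot: [[0.947, -0.321, -0.002], [-0.321, -0.947, 0.001], [-0.002, -0.0, -1.0]]
force: [-0.3, 0.1, 0.3]
grip_width: 0.094
finger_force: 0.0
```

Request:
carry_out(targets=[[[-0.28, 0.1, 0], [0, 0, 0]], [[-0.28, 0.1, 0], [0, 0, 0]], [[-0.28, 0.1, 0], [0, 0, 0]], [[-0.28, 0.1, 0], [0, 0, 0]], [[-0.28, 0.1, 0], [0, 0, 0]], [[-0.28, 0.1, 0], [0, 0, 0]], [[-0.28, 0.1, 0], [0, 0, 0]]])

```text
clock: 3.53
tcp_pos: [0.5528, -0.1478, 0.1562]
tcp_rot: [[0.947, -0.321, 0.001], [-0.321, -0.947, -0.0], [0.001, -0.0, -1.0]]
force: [0.9, -0.5, 1.0]
grip_width: 0.0941
finger_force: 0.6
```

Request:
carry_out(targets=[[[-0.24, 0.08, 0], [0, 0, 0]], [[-0.24, 0.08, 0], [0, 0, 0]], [[-0.24, 0.08, 0], [0, 0, 0]], [[-0.24, 0.08, 0], [0, 0, 0]], [[0, 0, 0], [0, 0, 0]], [[0, 0, 0], [0, 0, 0]], [[0, 0, 0], [0, 0, 0]]])

```text
clock: 4.12
tcp_pos: [0.5341, -0.1416, 0.1557]
tcp_rot: [[0.947, -0.321, 0.0], [-0.321, -0.947, -0.0], [0.0, 0.0, -1.0]]
force: [0.8, -0.6, 0.5]
grip_width: 0.0938
finger_force: 0.0
```

```bash
python3 - <<'E'
from workcell import ctrl, viewer
import cv2, numpy as np
b=viewer.snapshot("side");a=viewer.snapshot("scene")
cv2.imwrite("pics/v1.png",np.hstack([cv2.resize(b[100:300,130:330],(400,400)),cv2.resize(a[145:345,160:360],(400,400))]))
E
```

```text
(no output)
```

View pics/v1.png

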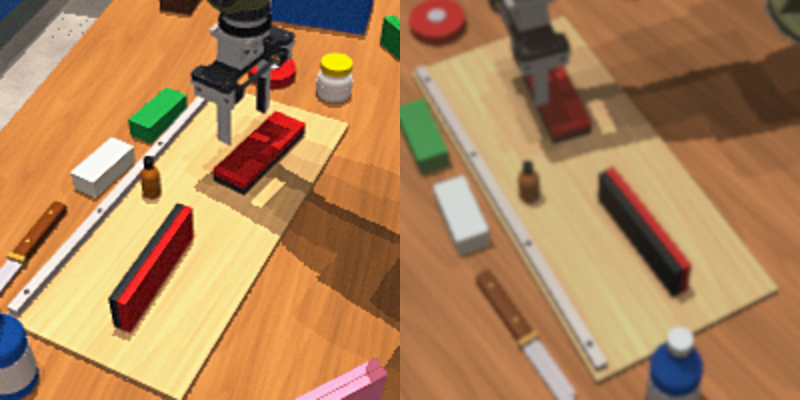

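The right stone now lies red side up (side crop 260,150). Next is the left stone, approached from the robot side.

Request:
carry_out(targets=[[[0, 0, 0.8], [0, 0, 0.0026]], [[0, 1, 0.8], [0, 0, 0.0026]], [[0, 1, 0.8], [0, 0, 0.0026]], [[0, 1, 0], [0, 0, 0.0026]], [[0, 1, 0], [0, 0, 0.0026]], [[0, 1, 0], [0, 0, 0.0026]], [[0, 1, 0], [0, 0, 0.0026]], [[-0.2, 1, 0], [0, 0, 0.0026]], [[-0.2, 1, 0], [0, 0, 0.0026]], [[-0.2, 1, 0], [0, 0, 0.0027]]])

```text
clock: 5.05
tcp_pos: [0.5219, 0.0394, 0.2036]
tcp_rot: [[0.987, -0.162, -0.0], [-0.162, -0.987, 0.0], [-0.0, -0.0, -1.0]]
force: [0.3, -0.7, 0.5]
grip_width: 0.0934
finger_force: 0.0
```

Request:
carry_out(targets=[[[0, 0.9, 0], [0, 0, 0]], [[0, 0.9, 0], [0, 0, 0]], [[0, 0.9, 0], [0, 0, 0]], [[0, 0.9, 0], [0, 0, 0]], [[0, 0.9, 0], [0, 0, 0]], [[0, 0.9, -0.8], [0, 0, 0]], [[0, 0.8, -0.8], [0, 0, 0]], [[0, 0, -0.75], [0, 0, 0]], [[0, 0, 0], [0, 0, 0]]])

```text
clock: 5.8
tcp_pos: [0.521, 0.163, 0.1539]
tcp_rot: [[0.987, -0.161, -0.004], [-0.161, -0.987, -0.001], [-0.004, 0.002, -1.0]]
force: [-0.6, 0.3, -0.4]
grip_width: 0.0942
finger_force: 0.0
```

Request:
carry_out(targets=[[[0.3, -0.05, 0], [0, 0, 0]], [[0.3, -0.05, 0], [0, 0, 0]], [[0.3, -0.05, 0], [0, 0, 0]], [[0.3, -0.05, 0], [0, 0, 0]], [[0.3, -0.05, 0], [0, 0, 0]], [[0.3, -0.05, 0], [0, 0, 0]]])

```text
clock: 6.3
tcp_pos: [0.5587, 0.1562, 0.157]
tcp_rot: [[0.987, -0.163, 0.0], [-0.163, -0.987, 0.0], [0.0, -0.0, -1.0]]
force: [-0.9, 0.6, 1.0]
grip_width: 0.0941
finger_force: 0.6
```

Request:
carry_out(targets=[[[0.25, -0.04, -0.05], [0, 0, 0]], [[0.25, -0.04, -0.05], [0, 0, 0]], [[0.25, -0.04, 0], [0, 0, 0]], [[0.25, -0.04, 0], [0, 0, 0]], [[0, 0, 0], [0, 0, 0]], [[0, 0, 0], [0, 0, 0]], [[0, 0, 0], [0, 0, 0]]])

```text
clock: 6.88
tcp_pos: [0.5779, 0.1533, 0.1546]
tcp_rot: [[0.987, -0.163, -0.0], [-0.163, -0.987, 0.0], [-0.0, 0.0, -1.0]]
force: [0.1, -0.2, 0.5]
grip_width: 0.0934
finger_force: 0.0
```

```bash
python3 - <<'E'
from workcell import ctrl, viewer
import cv2, numpy as np
b=viewer.snapshot("side");a=viewer.snapshot("scene")
cv2.imwrite("pics/v2.png",np.hstack([cv2.resize(b[120:320,130:330],(400,400)),cv2.resize(a[145:345,160:360],(400,400))]))
E
```

```text
(no output)
```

View pics/v2.png

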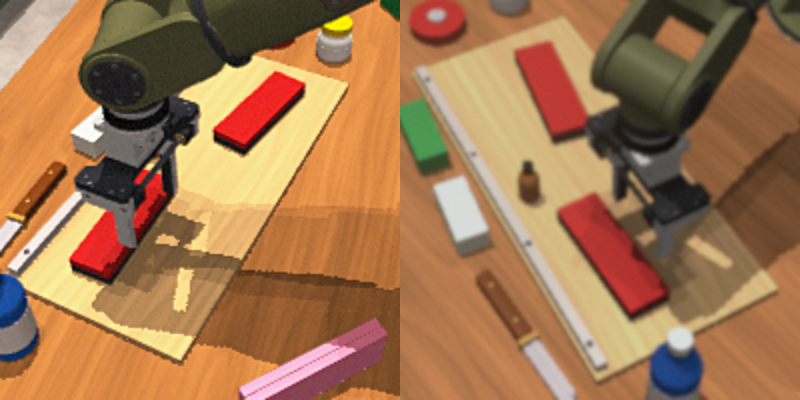

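Both stones lie red side up. I back off, lower the fingers behind the left stone and push it to the rail.

Request:
carry_out(targets=[[[-0.6, 0.1, 0], [0, 0, -0.0011]], [[-0.6, 0.1, 0], [0, 0, -0.0011]], [[-0.6, 0.1, 0], [0, 0, 0]], [[-0.2, 0, -0.6], [0, 0, 0]], [[0, 0, -0.6], [0, 0, 0]], [[0, 0, -0.55], [0, 0, 0]], [[0, 0, 0], [0, 0, 0]]])

```text
clock: 7.57
tcp_pos: [0.5374, 0.159, 0.1171]
tcp_rot: [[0.984, -0.176, -0.003], [-0.176, -0.984, -0.001], [-0.003, 0.001, -1.0]]
force: [0.5, 0.3, -0.9]
grip_width: 0.0939
finger_force: 0.0
```

Request:
carry_out(targets=[[[0.35, -0.06, 0], [0, 0, 0]], [[0.35, -0.06, 0], [0, 0, 0]], [[0.35, -0.06, 0], [0, 0, 0]], [[0.35, -0.06, 0], [0, 0, 0]], [[0.35, -0.06, 0], [0, 0, 0]], [[0.35, -0.06, 0], [0, 0, 0]], [[0.35, -0.06, 0], [0, 0, 0]], [[0.35, -0.06, 0], [0, 0, 0]], [[0.35, -0.06, 0], [0, 0, 0]], [[0.35, -0.06, 0], [0, 0, 0]]])

```text
clock: 8.4
tcp_pos: [0.6086, 0.1472, 0.1197]
tcp_rot: [[0.984, -0.176, -0.0], [-0.176, -0.984, 0.0], [-0.0, 0.0, -1.0]]
force: [-3.9, 0.9, 2.6]
grip_width: 0.0939
finger_force: 1.7
```

Request:
carry_out(targets=[[[0.25, -0.045, 0], [0, 0, 0]], [[0.25, -0.045, 0], [0, 0, 0]], [[0.25, -0.045, 0], [0, 0, 0]], [[0.2, -0.035, 0], [0, 0, 0]], [[0, 0, 0], [0, 0, 0]]])

```text
clock: 8.82
tcp_pos: [0.6277, 0.1436, 0.1196]
tcp_rot: [[0.984, -0.176, 0.001], [-0.176, -0.984, -0.0], [0.001, -0.0, -1.0]]
force: [-0.3, -0.8, -0.1]
grip_width: 0.094
finger_force: 0.0
```

Request:
carry_out(targets=[[[0.1, -0.018, 0], [0, 0, 0]], [[0.1, -0.018, 0], [0, 0, 0]], [[0, 0, 0], [0, 0, 0]]])

```text
clock: 9.07
tcp_pos: [0.6302, 0.1434, 0.1195]
tcp_rot: [[0.984, -0.176, -0.003], [-0.176, -0.984, 0.0], [-0.003, 0.0, -1.0]]
force: [-11.7, 1.4, 6.9]
grip_width: 0.0941
finger_force: 5.5
```

Request:
carry_out(targets=[[[0.1, -0.018, 0], [0, 0, 0]], [[0, 0, 0], [0, 0, 0]]])

```text
clock: 9.23
tcp_pos: [0.6308, 0.1434, 0.1195]
tcp_rot: [[0.984, -0.176, -0.008], [-0.176, -0.984, 0.0], [-0.008, 0.001, -1.0]]
force: [-27.0, 1.3, 15.5]
grip_width: 0.0941
finger_force: 13.3
```

Request:
carry_out(targets=[[[0.06, -0.01, 0], [0, 0, 0]], [[0, 0, 0], [0, 0, 0]]])

```text
clock: 9.4
tcp_pos: [0.6311, 0.1433, 0.1194]
tcp_rot: [[0.984, -0.176, -0.011], [-0.176, -0.984, -0.0], [-0.011, 0.002, -1.0]]
force: [-35.9, 1.9, 20.7]
grip_width: 0.094
finger_force: 17.9
```

Request:
carry_out(targets=[[[-0.3, 0.05, 0], [0, 0, 0]], [[-0.9, 0.15, 0], [0, 0, 0]], [[-0.9, 0.15, 0], [0, 0, 0]], [[-0.9, 0.15, 0.7], [0, 0, 0]], [[-0.9, -0.5, 0.9], [0, 0, -0.004]], [[-0.9, -1, 0.9], [0, 0, -0.004]], [[-0.9, -1, 0], [0, 0, -0.004]], [[-0.8, -1, 0], [0, 0, -0.004]], [[-0.8, -1, 0], [0, 0, -0.004]], [[-0.8, -1, 0], [0, 0, -0.004]]])

```text
clock: 10.23
tcp_pos: [0.4714, 0.0418, 0.1699]
tcp_rot: [[0.946, -0.323, 0.001], [-0.323, -0.946, -0.0], [0.001, -0.0, -1.0]]
force: [0.5, -0.7, 0.3]
grip_width: 0.0934
finger_force: 0.0
```

Request:
carry_out(targets=[[[-0.8, -1, 0], [0, 0, 0]], [[-0.6, -1, 0], [0, 0, 0]], [[0, -1, 0], [0, 0, 0]], [[0, -1, 0], [0, 0, 0]], [[0, -1, 0], [0, 0, 0]], [[0, -1, 0], [0, 0, 0]], [[0, -0.8, 0], [0, 0, 0]], [[0, 0, 0], [0, 0, 0]]])

```text
clock: 10.9
tcp_pos: [0.4443, -0.0955, 0.1699]
tcp_rot: [[0.946, -0.324, 0.001], [-0.324, -0.946, -0.001], [0.001, 0.0, -1.0]]
force: [0.9, 0.2, 0.8]
grip_width: 0.094
finger_force: 0.0
```

```bash
python3 - <<'E'
from workcell import ctrl, viewer
import cv2, numpy as np
o=ctrl.get_obs();print(o["clock"],o["tcp_pos"],o["tcp_rot"][:2,0],o["force"])
w=viewer.snapshot("wrist");a=viewer.snapshot("scene");cv2.imwrite("pics/w3.png",w)
cv2.imwrite("pics/v3.png",np.hstack([w,cv2.resize(a[145:337,160:304],(288,384))]))
E
```

```text
10.9 [ 0.44434528 -0.09546277  0.16990338] [ 0.94607989 -0.32393093] [0.92585518 0.1955836  0.78512501]
```

View pics/v3.png

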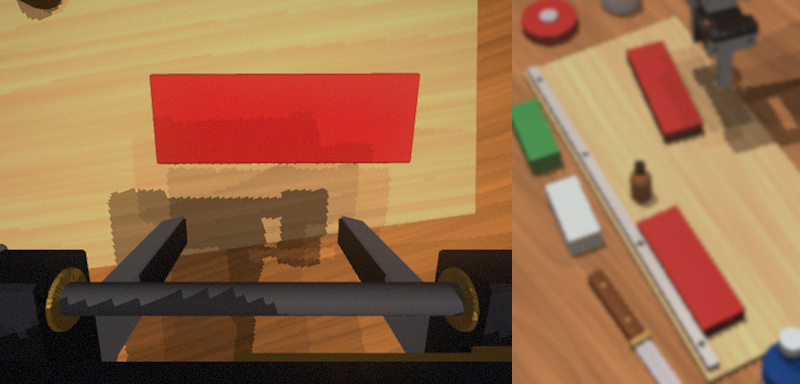

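The wrist view shows the red-up right stone with its near edge at row 163, columns 157–410. In the scene crop the left stone is against the rail.

```bash
python3 - <<'E'
from wr import *
A,B=ray(157,163,.037),ray(410,163,.037);c=(A+B)/2;d=A-B
print(A,B,c,np.linalg.norm(d),np.degrees(np.arctan2(-d[0],d[1])))
y=np.radians(-10.2);R=np.array([[np.cos(y),np.sin(y)],[-np.sin(y),np.cos(y)]])
for p in(A,B,c,o["tcp_pos"]):print((R@(p[:2]-[.5728,.0018])).round(4))
E
```

```text
[ 0.5037 -0.0362  0.037 ] [ 0.446  -0.2054  0.037 ] [ 0.47485 -0.1208   0.037  ] 0.17876781030151934 -18.83022565828543
[-0.0613 -0.0496]
[-0.0881 -0.2264]
[-0.0747 -0.138 ]
[-0.1097 -0.1166]
```

Request:
carry_out(targets=[[[-0.19, -0.9, 0], [0, 0, 0]], [[0, -0.15, -0.6], [0, 0, 0]], [[0, 0, -0.7], [0, 0, 0]], [[0, 0, -0.7], [0, 0, 0]], [[0, 0, -0.5], [0, 0, 0]], [[0, 0, 0], [0, 0, 0]]])

```text
clock: 11.5
tcp_pos: [0.4398, -0.1135, 0.1181]
tcp_rot: [[0.947, -0.321, -0.003], [-0.321, -0.947, 0.001], [-0.003, -0.0, -1.0]]
force: [-0.0, 0.4, 0.7]
grip_width: 0.0944
finger_force: 0.0
```

Request:
carry_out(targets=[[[0.39, -0.07, 0], [0, 0, 0]], [[0.39, -0.07, 0], [0, 0, 0]], [[0.39, -0.07, 0], [0, 0, 0]], [[0.39, -0.07, 0], [0, 0, 0.003]], [[0.39, -0.07, 0], [0, 0, 0.003]], [[0.39, -0.07, 0], [0, 0, 0.003]], [[0.39, -0.07, 0], [0, 0, 0.003]], [[0.39, -0.07, 0], [0, 0, 0.003]], [[0.39, -0.07, 0], [0, 0, 0.003]], [[0.39, -0.07, 0], [0, 0, 0.003]]])

```text
clock: 12.33
tcp_pos: [0.519, -0.1286, 0.1198]
tcp_rot: [[0.981, -0.193, -0.001], [-0.193, -0.981, 0.0], [-0.001, 0.0, -1.0]]
force: [-4.6, 0.3, 3.7]
grip_width: 0.0939
finger_force: 2.6
```

Request:
carry_out(targets=[[[0.39, -0.07, 0], [0, 0, 0.003]], [[0.39, -0.07, 0], [0, 0, 0]], [[0.39, -0.07, 0], [0, 0, 0]], [[0.39, -0.07, 0], [0, 0, 0]], [[0.3, -0.054, 0], [0, 0, 0]], [[0, 0, 0], [0, 0, 0]]])

```text
clock: 12.83
tcp_pos: [0.5568, -0.1353, 0.1198]
tcp_rot: [[0.985, -0.175, 0.001], [-0.175, -0.985, -0.0], [0.001, 0.0, -1.0]]
force: [-0.6, -0.7, -0.1]
grip_width: 0.0938
finger_force: 0.0
```

```bash
python3 - <<'E'
from wr import *
y=np.radians(-10.2);R=np.array([[np.cos(y),np.sin(y)],[-np.sin(y),np.cos(y)]])
print((R@(o["tcp_pos"][:2]-[.5728,.0018])).round(4))
E
```

```text
[ 0.0085 -0.1378]
```

22 mm remain to the contact position.

Request:
carry_out(targets=[[[0.25, -0.045, 0], [0, 0, 0]], [[0.25, -0.045, 0], [0, 0, 0]], [[0.25, -0.045, 0], [0, 0, 0]], [[0.15, -0.027, 0], [0, 0, 0]], [[0, 0, 0], [0, 0, 0]]])

```text
clock: 13.25
tcp_pos: [0.5742, -0.1385, 0.1196]
tcp_rot: [[0.984, -0.176, 0.001], [-0.176, -0.984, -0.0], [0.001, 0.0, -1.0]]
force: [0.7, 0.5, 0.9]
grip_width: 0.0939
finger_force: 0.0
```

Request:
carry_out(targets=[[[0.1, -0.018, 0], [0, 0, 0]], [[0.1, -0.018, 0], [0, 0, 0]], [[0, 0, 0], [0, 0, 0]]])

```text
clock: 13.5
tcp_pos: [0.5778, -0.1391, 0.1197]
tcp_rot: [[0.984, -0.176, 0.0], [-0.176, -0.984, -0.0], [0.0, -0.0, -1.0]]
force: [-1.2, -0.5, 0.3]
grip_width: 0.0939
finger_force: 0.5
```

Request:
carry_out(targets=[[[0.1, -0.018, 0], [0, 0, 0]], [[0.1, -0.018, 0], [0, 0, 0]], [[0, 0, 0], [0, 0, 0]]])

```text
clock: 13.75
tcp_pos: [0.5798, -0.1394, 0.1196]
tcp_rot: [[0.984, -0.176, -0.007], [-0.176, -0.984, 0.002], [-0.007, -0.0, -1.0]]
force: [-25.2, 4.9, 16.4]
grip_width: 0.0941
finger_force: 12.9
```

Request:
carry_out(targets=[[[0.08, -0.014, 0], [0, 0, 0]], [[0, 0, 0], [0, 0, 0]]])

```text
clock: 13.92
tcp_pos: [0.5802, -0.1395, 0.1196]
tcp_rot: [[0.984, -0.176, -0.011], [-0.176, -0.984, 0.002], [-0.011, -0.0, -1.0]]
force: [-37.9, 6.2, 26.9]
grip_width: 0.094
finger_force: 19.3
```

Request:
carry_out(targets=[[[-0.3, 0.05, 0], [0, 0, 0]], [[-0.8, 0.14, 0], [0, 0, 0]], [[-0.9, 0.16, 0.5], [0, 0, 0]], [[-0.9, 0.6, 1], [0, 0, 0]], [[-0.9, 0.8, 1], [0, 0, 0]], [[-0.9, 0.8, 1], [0, 0, 0]], [[0, 0.8, 1], [0, 0, 0]], [[0, 0.8, 1], [0, 0, 0]], [[0, 0.8, 1], [0, 0, 0]], [[0, 0, 0], [0, 0, 0]]])

```text
clock: 14.75
tcp_pos: [0.4904, -0.0393, 0.2537]
tcp_rot: [[0.985, -0.174, 0.007], [-0.174, -0.985, -0.001], [0.007, -0.001, -1.0]]
force: [-0.5, -0.3, 0.7]
grip_width: 0.0938
finger_force: 0.0
```

```bash
python3 - <<'E'
from workcell import ctrl, viewer
import cv2, numpy as np
o=ctrl.get_obs();print(o["clock"],o["tcp_pos"],o["force"])
w=viewer.snapshot("wrist");a=viewer.snapshot("scene")
cv2.imwrite("pics/v4.png",np.hstack([w,cv2.resize(a[145:337,160:304],(288,384))]))
E
```

```text
14.75 [ 0.49036487 -0.03933677  0.25367103] [-0.54787373 -0.33907109  0.74883496]
```

View pics/v4.png

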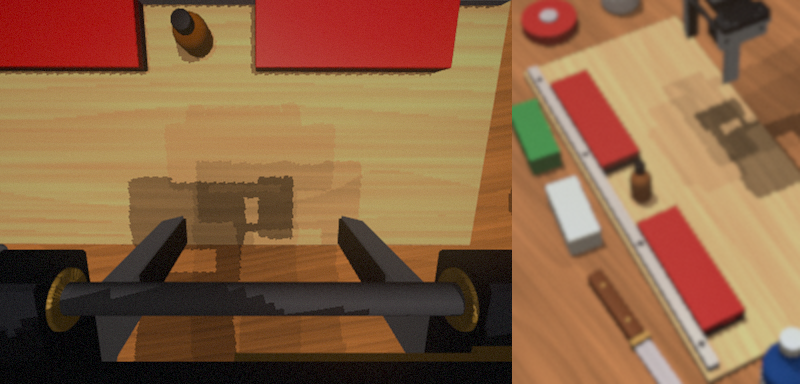

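Both stones lie red side up with their near edges in line (row 70), tight along the rail. The phial is untouched and the arm is clear.

```bash
python3 -c "
from workcell import ctrl
print(ctrl.close_job())"
```

```text
the job is handed in; nothing more can be done
None
```

Both stones lie red side up and flush against the rail, pushed with the fingers only; nothing else was moved, and the job was handed in at about 15 s of the 64 s allowed.

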